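# Find the rocking pot lid and seat it

### The arm

A 6-joint arm with a two-finger parallel gripper is mounted at the origin on a cart in front of the work surface, level with it; the furniture and walls round the work are solid. World frame = base frame: x ahead of the robot, y to its left, z up, the work surface at z = 0. Lengths are in m, angles in rad, forces in N, time in s.
With the tool pointing down it reaches from about 0.375 to 0.975 m from the base axis. Payload 3.8 kg.
Tool frame: the origin (TCP) lies at the very end of the fingers, on their centre line; the grasp point (between the pads) lies bot.hold_point_z behind it (bot.hold_point_z is the distance from the TCP to the grasp point, in m); z points along the fingers, y is the line along which they close (so a half turn about z gives the same grasp; the last joint's range is limited). The gripper opens to 85 mm and grips with 20 to 120 N. Pads are 22 mm wide; open, the fingers measure 114 mm over their backs; the gripper's body (76 mm by 85 mm) begins 54 mm behind the grasp point. The pads swing forward as they close: fully open they stand 13 mm farther back than shut.
Start: joints at [-1.22, 0.264, 1.604, -0, 1.274, -0.037], TCP at [0.255, -0.625, 0.231] pointing down, gripper open.
Joint ranges: [-2.63, 2.63], [-0.94, 2.18], [0.31, 2.57], [-1.31, 4.45], [0, 2.66], [-2.55, 2.55]. Speed limits (rad/s): [2.57, 2.57, 3.14, 3.14, 3.14, 3.14].

### API

Orientations are given as a rotation vector (axis times angle).
In Python, from workcell import bot, eyes gives the robot as it stands (bot), with the cameras (eyes).
- The arm moves only by the shell command python3 jog.py 'ROWS' [OPENING] [FORCE]. ROWS is a JSON list of rows, 1 to 5 of them, each of 4 numbers: dx, dy, dz in m, then a turn about the tool's z in rad; each row shifts and turns the commanded pose from where the row before left it, along the tool's axes as they then stand; what a row does not reach is not made up. A row lasts 1/8 s, in which the tool goes at most 0.0625 m and 0.188 rad, less where a joint would pass 70% of its speed; a pose out of reach is approached as far as the arm can. OPENING is the opening from 0.0 (shut) to 1.0 (fully open), set as the command begins (- or left out keeps the last). The fingers move at their own pace and stop on an object; FORCE is the grip in N (left out, the last holds). Time passes only in rows, so rows that do not move let the fingers close. It prints the time, the measured TCP pose, the force, the opening and the grip force at its end. Input that does not fit is refused with a message, and nothing moves.
- bot.read_state(): the state, without advancing time (a new reading comes with each control period).
- eyes.read_camera(name): name is "scene" or "top" or "wrist"; returns the picture (400x640x3 uint8, red, green, blue); there is no depth.
- eyes.camera_info(name): a dict with "intrinsics" (3x3 intrinsics, pixels), "extrinsics" (4x4, takes a point from camera to world coordinates). Camera axes: x right, y down, z forward; pixel columns grow to the right and rows downward; lengths in m; the calibration is good to about 2 mm. The wrist camera is an equidistant fisheye: a pixel r from the principal point sees the ray r / f radians off the axis. A picture is of the moment at which its call begins: read the wrist's pose just before it. camera_info takes no time and is no camera call; for the wrist camera it gives the pose at the moment of the call.
- bot.finish_job(): hands the job in; it is judged then, once.
The state is a dict: "time": time; "q": joint angles; "joint_vel": joint speeds; "joint_torque": joint torques, N m; "tool_pos": TCP position; "tcp_rot": TCP orientation; "wrist_force": force on the tool from outside, world axes, zero at the start; "torque": the same for the moment, N m; "width": opening from 0.0 (shut) to 1.0 (fully open); "grip_force": force on a finger pad.
Only numpy, scipy, OpenCV 4.12 (cv2) and the standard library are available. Lean on these libraries where they do the work, as an engineer would, in place of code of your own. Each camera call takes 0.05 s, during which the arm holds its last target. There are 200 camera calls.

### The job

Three lidded pots stand on a tray, and one of the three identical lids is not seated: its rib stands just on the robot's side of its slot, so the lid rocks. With a fingertip, press each lid near its edge, going from left to right, to feel which one rocks, and slide that lid away from the robot until it drops into its slot and lies flat and fully home like the other two. Do not pick up or remove any lid, and leave the tin, jar, cup and peeler round the tray where they are.

Things in the scene. Friction and masses are not known exactly. Their poses are not given: they have to be found in the camera images.
- tray: fixed wooden tray, 130 (x) by 360 mm (y), 12 mm high, its long side across the robot's view. Origin: centre of its underside, on the worktop; x points away from the robot, y left. On it stand three fixed square white ceramic pots, 100 x 100 mm, in a row along y at +115, 0 and -115 mm; their flat tops (96 x 96 mm) are 76 mm above the tray's origin.
- row_mid (a point): point on the pot tops' level, 76 mm above the tray's origin. All lids start centred at tray x = 0. Each pot's top has a slot 13 mm wide (x), 47 mm long (y), 12 mm deep in its middle. Two pots stand at tray x = 0; the third, any of them, stands 11 mm further back, so its lid is unseated and must be pushed about 11 mm along tray +x; it drops in after 8 to 14 mm, stopped by the slot's wall.
- lid_left: left lid, seen from the robot (tray y = +115 mm): wooden disc 90 mm across, 10 mm thick, with a knob 18 mm across, 12 mm high, in the middle of its top and a rib underneath 42 mm long (lid y), 8 mm wide (x), 5 mm deep. About 0.12 kg. Origin: centre of the disc's underside; z up; x, y start along the tray's. Seated: origin 76 mm above the tray's origin; a seated lid does not move when pressed.
- lid_middle: middle lid (tray y = 0), same shape and axes as the left lid. Any of the three lids may be the unseated one: its rib stands on the pot's top, so its origin is 5 mm higher than a seated one, and it rocks about the rib by 5 to 10 degrees when pressed near its robot-side or far edge.
- lid_right: right lid (tray y = -115 mm), same shape and axes as the left lid.
- tin: bystander: food tin 57 mm across, 72 mm high, standing behind the tray; origin at the centre of its underside
- chilli_jar: bystander: jar with a black cap, 55 x 59 mm, 85 mm high, standing behind the tray; origin at the centre of its underside
- cup: bystander: small cup with a handle, 62 x 92 mm, 51 mm high, standing in front of the tray; origin at the centre of its underside
- peeler: bystander: peeler, 170 x 25 mm, 18 mm high, lying in front of the tray; origin at the centre of its underside

How it is judged:
On the way, in this order (a step that is already met when the one before it is completed fails the run):
1. the left lid is pressed with the fingers (contact force between the fingers and lid_left above 1 N), for 0.05 s.
2. the middle lid is pressed with the fingers (contact force between the fingers and lid_middle above 1 N), for 0.05 s.
3. the right lid is pressed with the fingers (contact force between the fingers and lid_right above 1 N), for 0.05 s.
At the end, for the whole second after the job is handed in: All three lids lie flat on their pots with the rib in the slot: each origin 73 to 78 mm above the tray's origin, tilted less than 2 degrees, at rest (z of lid_left in the frame of tray between 0.073 and 0.078 m and angle between each of lid_left, lid_middle, lid_right's own z axis and vertical below 0.035 rad and linear speed of each of lid_left, lid_middle, lid_right below 0.01 m/s and z of lid_middle in the frame of tray between 0.073 and 0.078 m and z of lid_right in the frame of tray between 0.073 and 0.078 m); the robot touches nothing.
It fails at once if a lid is picked up (more than 30 mm above its seat) or pushed off its pot (z of any of lid_left, lid_middle, lid_right in the frame of tray above 0.106 m or z of any of lid_left, lid_middle, lid_right in the frame of tray below 0.056 m).
It fails at once if a bystander is moved by more than 25 mm (distance of any of tin, chilli_jar, cup, peeler from where it was at the start of the episode above 0.025 m).
It also fails if it takes over 45 s, if anything falls off the work surface, if the arm or the gripper's body presses on something with over 40 N, if the wrist force passes 120 N, or if a joint passes its speed limit or range.

## Working session

There is one attempt and no reset: what is moved stays moved. The work goes in short steps, Python scripts to look and compute and a shell command to move; the robot and the scene stay as the last step left them, time stands still between calls to the robot, and variables do not carry over. Pictures are saved under pics/ and viewed, at most 10 in all, crops included, and the job is handed in when it is done.

```bash
ls; mkdir -p pics; python3 - <<'E'
from workcell import bot, eyes
import cv2,numpy as np
for n in("top","scene"):
    i=eyes.read_camera(n); cv2.imwrite(f"pics/{n}0.png",i[:,:,::-1]); c=eyes.camera_info(n); print(n,np.round(c["intrinsics"],1).tolist(),np.round(c["extrinsics"],3).tolist())
s=bot.read_state(); print(s["time"],s["tool_pos"],s["tcp_rot"],bot.hold_point_z,s["width"])
E
```

```text
jog.py
pics
workcell.py
top [[416.8, 0.0, 319.6], [0.0, 416.8, 198.1], [0.0, 0.0, 1.0]] [[-0.012, -0.978, 0.207, 0.412], [-1.0, 0.011, -0.004, 0.01], [0.002, -0.207, -0.978, 0.93], [0.0, 0.0, 0.0, 1.0]]
scene [[399.6, 0.0, 320.6], [0.0, 399.6, 197.7], [0.0, 0.0, 1.0]] [[0.823, -0.306, 0.478, 0.168], [-0.567, -0.464, 0.68, -0.543], [0.013, -0.831, -0.556, 0.555], [0.0, 0.0, 0.0, 1.0]]
0.1 [ 0.25503879 -0.62424072  0.2300595 ] [-3.08071913e+00 -6.04877158e-01  4.58712693e-04] 0.0187 1.0012695722841853
```

View pics/top0.png

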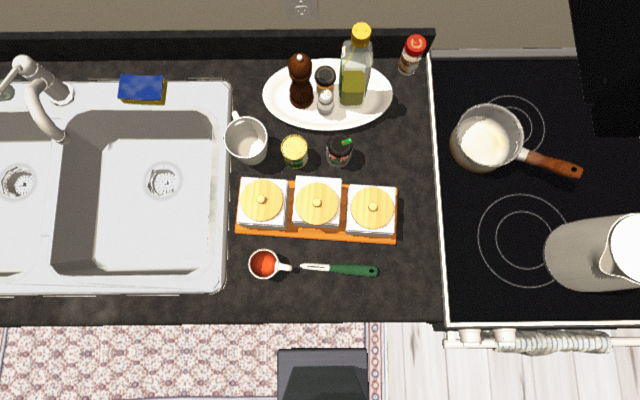

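View pics/scene0.png

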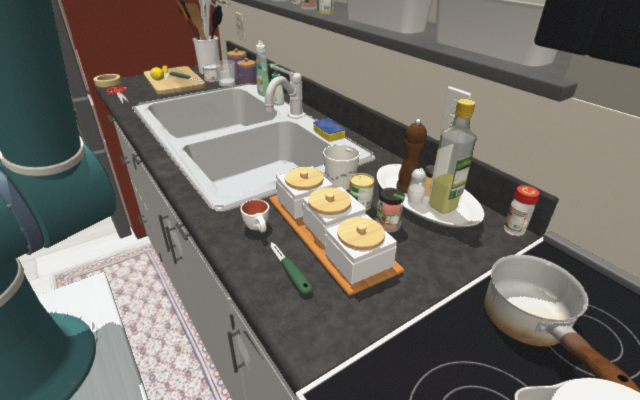

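The top view shows lids at about (262,201), (317,204) and (373,207). The middle pot reaches further back than its neighbours, so I expect the middle lid to be the loose one. The tin is at (294,150), the jar at (340,150), the cup at (264,264) and the peeler at (340,270). Next I'll measure the lids.

```bash
cat > h.py <<'E'
from workcell import bot, eyes
import cv2,numpy as np
from scipy.spatial.transform import Rotation as R
def cast(n,uv,z):
    c=eyes.camera_info(n);K=c["intrinsics"];T=c["extrinsics"]
    d=T[:3,:3]@np.linalg.solve(K,[uv[0],uv[1],1.]);o=T[:3,3]
    return o+d*(z-o[2])/d[2]
def lids():
    im=eyes.read_camera("top");h=cv2.cvtColor(im,cv2.COLOR_RGB2HSV)
    m=cv2.inRange(h,(12,60,150),(28,200,255));m[:170]=0;m[250:]=0;m[:,:230]=0;m[:,400:]=0
    m=cv2.morphologyEx(m,cv2.MORPH_OPEN,np.ones((3,3)))
    cs=[c for c in cv2.findContours(m,0,2)[0] if cv2.contourArea(c)>500]
    out=[]
    for c in sorted(cs,key=lambda c:c[:,0,0].mean()):
        e=cv2.fitEllipse(cv2.convexHull(c));p=cast("top",e[0],.086);out.append(p)
        print("ellipse",np.round(e,1) if 0 else [np.round(v,1) for v in e],"xy@.086",np.round(p,4))
    return im,out
E
python3 - <<'E'
from h import *
im,o=lids()
h=cv2.cvtColor(im,cv2.COLOR_RGB2HSV)
t=cv2.inRange(h,(5,200,120),(13,255,255));t[:170]=0;t[245:]=0;t[:,:230]=0;t[:,400:]=0
c=max(cv2.findContours(t,0,2)[0],key=cv2.contourArea);b=cv2.boxPoints(cv2.minAreaRect(c));print(b,[np.round(cast("top",p,.012),3) for p in b])
cv2.imwrite("pics/crop.png",cv2.resize(im[165:290,225:410,::-1],None,fx=4,fy=4,interpolation=cv2.INTER_CUBIC))
E
```

```text
ellipse [array([261.5, 200. ]), array([41.4, 42.9]), np.float64(80.6)] xy@.086 [0.5879 0.1267 0.086 ]
ellipse [array([303.2, 232.6]), array([ 13. , 198.6]), np.float64(94.2)] xy@.086 [0.5191 0.0407 0.086 ]
ellipse [array([316.6, 203.5]), array([42.4, 42.9]), np.float64(80.0)] xy@.086 [0.5792 0.0129 0.086 ]
ellipse [array([372.5, 207.8]), array([41.2, 45. ]), np.float64(101.0)] xy@.086 [ 0.569  -0.1022  0.086 ]
[[395. 238.]
 [395. 238.]
 [395. 238.]
 [395. 238.]] [array([ 0.514, -0.159,  0.012]), array([ 0.514, -0.159,  0.012]), array([ 0.514, -0.159,  0.012]), array([ 0.514, -0.159,  0.012])]
```

View pics/crop.png

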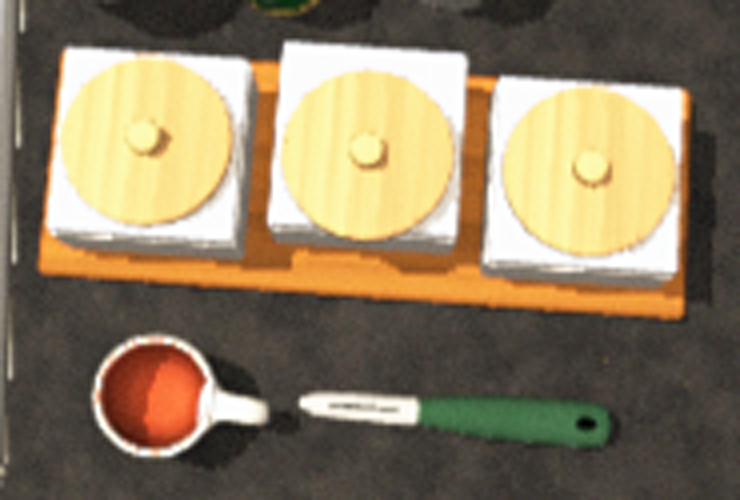

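The crop confirms it by sight: the middle pot is set back, and its lid overhangs the near edge of the pot. Lid centres are about L(0.588, 0.127), M(0.579, 0.013) and R(0.569, -0.102), so the tray yaw is about -0.083 rad. I'll turn the tool so its x lies along tray +x and shut the fingers.

```bash
cat >> h.py <<'E'
C=np.array([[.588,.127],[.579,.0125],[.569,-.102]])
def togo(i,off,z):  # off: tray-x offset from lid centre
    s=bot.read_state();Rm=R.from_rotvec(s["tcp_rot"]).as_matrix()
    g=np.r_[C[i]+off*np.array([.9966,-.0826]),z]
    print("t",round(s["time"],2),"togo tool",np.round(Rm.T@(g-s["tool_pos"]),4),"yaw",round(np.arctan2(Rm[1,0],Rm[0,0])+.083,4))
E
python3 jog.py '[[0,0,-0.01,0.157],[0,0,-0.01,0.157],[0,0,-0.01,0.157]]' 0 20; python3 -c "
from h import *
togo(0,-.03,.15)"
```

```text
time: 0.52
tool_pos: [0.2551, -0.6246, 0.2609]
tcp_rot: [-3.137, 0.139, 0.001]
wrist_force: [0.1, -0.0, 0.5]
width: 0.378
grip_force: 0.0
t 0.53 togo tool [ 0.2353 -0.7777  0.1116] yaw -0.0054
```

```bash
python3 jog.py '[[0,-0.05,0,0],[0,-0.06,0,0],[0,-0.06,0,0],[0.02,-0.055,0,0],[0.02,-0.055,0,0]]'; python3 jog.py '[[0.03,-0.05,0,0],[0.03,-0.05,0,0],[0.03,-0.05,0,0],[0.03,-0.05,0,0],[0.03,-0.05,0,0]]';python3 -c "
from h import *
togo(0,-.03,.12)"
```

```text
time: 1.15
tool_pos: [0.3184, -0.3473, 0.2611]
tcp_rot: [3.139, -0.132, 0.001]
wrist_force: [0.4, 0.3, 0.6]
width: -0.004
grip_force: 0.0
time: 1.78
tool_pos: [0.4893, -0.1107, 0.2612]
tcp_rot: [3.139, -0.13, 0.0]
wrist_force: [0.7, -1.0, -0.3]
width: -0.002
grip_force: 0.0
t 1.77 togo tool [ 0.0486 -0.2451  0.1412] yaw -0.0001
```

```bash
python3 jog.py '[[0.01,-0.05,0,0],[0.01,-0.05,0,0],[0.01,-0.05,0,0],[0.01,-0.05,0,0],[0.009,-0.045,0,0]]'; python3 jog.py '[[0,0,0.05,0],[0,0,0.05,0],[0,0,0.04,0],[0,0,0,0]]';python3 -c "
from h import *
togo(0,-.03,.086)"
```

```text
time: 2.4
tool_pos: [0.5579, 0.1294, 0.261]
tcp_rot: [3.139, -0.13, -0.001]
wrist_force: [0.6, 0.1, -0.3]
width: 0.001
grip_force: 0.0
time: 2.9
tool_pos: [0.554, 0.1269, 0.117]
tcp_rot: [3.137, -0.13, -0.014]
wrist_force: [-0.2, -0.3, 0.4]
width: -0.002
grip_force: 0.0
t 2.9 togo tool [ 0.0042 -0.003   0.0309] yaw -0.0
```

```bash
python3 jog.py '[[0,0,0.015,0],[0,0,0.008,0],[0,0,0,0],[0,0,0.003,0],[0,0,0,0]]'; python3 jog.py '[[0,0,0.003,0],[0,0,0,0]]';python3 jog.py '[[0,0,0.002,0],[0,0,0,0]]'
```

```text
time: 3.52
tool_pos: [0.558, 0.1276, 0.0956]
tcp_rot: [-3.139, 0.131, -0.001]
wrist_force: [-0.0, 0.0, -0.0]
width: -0.0
grip_force: 0.0
time: 3.78
tool_pos: [0.5576, 0.1276, 0.0921]
tcp_rot: [3.139, -0.131, -0.001]
wrist_force: [0.2, 0.4, -0.5]
width: 0.002
grip_force: 0.0
time: 4.03
tool_pos: [0.5577, 0.1275, 0.0901]
tcp_rot: [3.139, -0.131, -0.001]
wrist_force: [0.4, 0.1, -0.8]
width: -0.002
grip_force: 0.0
```

```bash
python3 jog.py '[[0,0,0.002,0],[0,0,0,0]]'; python3 jog.py '[[0,0,0.002,0],[0,0,0,0]]';python3 jog.py '[[0,0,0.001,0],[0,0,0,0]]'
```

```text
time: 4.28
tool_pos: [0.5576, 0.1276, 0.088]
tcp_rot: [3.139, -0.131, -0.001]
wrist_force: [0.2, -0.1, -0.6]
width: 0.004
grip_force: 0.0
time: 4.53
tool_pos: [0.5578, 0.1276, 0.0862]
tcp_rot: [3.139, -0.131, -0.0]
wrist_force: [-0.8, 0.1, 0.1]
width: -0.001
grip_force: 0.0
time: 4.78
tool_pos: [0.5579, 0.1276, 0.0861]
tcp_rot: [3.139, -0.131, -0.0]
wrist_force: [-2.5, -0.4, 4.2]
width: 0.003
grip_force: 2.4
```

The left lid is firm at z = 0.086, so it is seated. I'll press slightly more, then move to the middle.

```bash
python3 jog.py '[[0,0,0.001,0],[0,0,0,0]]'; python3 jog.py '[[0,0,-0.02,0],[0,0,-0.02,0],[0,0.055,0,0],[0,0.06,0,0],[0,0,0,0]]';python3 -c "
from h import *
togo(1,-.03,.091)"
```

```text
time: 5.03
tool_pos: [0.5579, 0.1276, 0.086]
tcp_rot: [3.139, -0.13, -0.0]
wrist_force: [-4.8, -1.3, 9.9]
width: -0.003
grip_force: 5.3
time: 5.65
tool_pos: [0.5487, 0.0096, 0.1258]
tcp_rot: [3.138, -0.138, 0.003]
wrist_force: [0.2, 0.5, -0.1]
width: 0.001
grip_force: 0.0
t 5.65 togo tool [-0.0001 -0.0054  0.0348] yaw -0.0049
```

```bash
python3 jog.py '[[0,-0.002,0.02,0],[0,0,0.01,0],[0,0,0,0]]'; python3 jog.py '[[0,0,0.003,0],[0,0,0,0]]';python3 jog.py '[[0,0,0.002,0],[0,0,0,0]]';python3 jog.py '[[0,0,0.002,0],[0,0,0,0]]'
```

```text
time: 6.02
tool_pos: [0.5478, 0.0157, 0.0937]
tcp_rot: [-3.139, 0.129, 0.003]
wrist_force: [-1.7, 0.9, -0.1]
width: 0.001
grip_force: 0.0
time: 6.28
tool_pos: [0.5487, 0.0153, 0.0916]
tcp_rot: [-3.139, 0.13, -0.001]
wrist_force: [0.5, 0.0, 0.4]
width: -0.001
grip_force: 0.0
time: 6.52
tool_pos: [0.5485, 0.015, 0.0893]
tcp_rot: [3.139, -0.131, 0.0]
wrist_force: [-0.2, 1.0, 0.0]
width: -0.001
grip_force: 0.1
time: 6.78
tool_pos: [0.5486, 0.0149, 0.0878]
tcp_rot: [-3.139, 0.131, -0.0]
wrist_force: [-1.9, 0.8, 4.1]
width: 0.001
grip_force: 1.9
```

The middle lid gave about 3 mm before taking load, so it rocks, and it has now been pressed. On to the right lid.

```bash
python3 jog.py '[[0,0,0.001,0],[0,0,0,0]]'; python3 jog.py '[[0,0,-0.005,0],[0,0,-0.035,0],[0,0.055,0,0],[0,0.06,0,0],[0,0,0,0]]';python3 jog.py '[[0,0,0.02,0],[0,0,0.01,0],[0,0,0,0]]';python3 -c "
from h import *
togo(2,-.03,.086)
im,_=lids()"
```

```text
time: 7.02
tool_pos: [0.5488, 0.015, 0.0876]
tcp_rot: [-3.139, 0.131, -0.001]
wrist_force: [-4.1, 0.5, 9.7]
width: 0.001
grip_force: 4.8
time: 7.65
tool_pos: [0.5386, -0.1032, 0.1263]
tcp_rot: [3.137, -0.138, 0.001]
wrist_force: [0.0, 0.7, -0.3]
width: -0.001
grip_force: 0.0
time: 8.02
tool_pos: [0.5378, -0.0986, 0.0949]
tcp_rot: [-3.138, 0.129, 0.004]
wrist_force: [-0.0, -0.8, 0.3]
width: -0.002
grip_force: 0.0
t 8.03 togo tool [0.0014 0.0008 0.0089] yaw 0.0006
ellipse [array([263.6, 200.1]), array([37.5, 42.5]), np.float64(4.9)] xy@.086 [0.5877 0.1224 0.086 ]
ellipse [array([288.1, 230.8]), array([ 15.1, 136.9]), np.float64(94.0)] xy@.086 [0.5232 0.0714 0.086 ]
ellipse [array([316.6, 203.6]), array([42.3, 43. ]), np.float64(68.9)] xy@.086 [0.579  0.0129 0.086 ]
```

```bash
python3 jog.py '[[0,0,0.006,0],[0,0,0,0]]'; python3 jog.py '[[0,0,0.002,0],[0,0,0,0]]';python3 jog.py '[[0,0,0.002,0],[0,0,0,0]]'; python3 jog.py '[[0,0,0.001,0],[0,0,0,0]]'
```

```text
time: 8.32
tool_pos: [0.5388, -0.0994, 0.0902]
tcp_rot: [-3.139, 0.13, 0.0]
wrist_force: [0.0, 0.2, -0.2]
width: -0.001
grip_force: 0.0
time: 8.57
tool_pos: [0.5389, -0.0996, 0.0883]
tcp_rot: [-3.139, 0.131, -0.0]
wrist_force: [-0.0, -0.4, 0.0]
width: -0.002
grip_force: 0.0
time: 8.82
tool_pos: [0.5388, -0.0996, 0.0862]
tcp_rot: [-3.139, 0.131, 0.0]
wrist_force: [0.2, 0.2, 0.1]
width: 0.001
grip_force: 0.0
time: 9.07
tool_pos: [0.5389, -0.0997, 0.086]
tcp_rot: [3.139, -0.131, -0.0]
wrist_force: [-1.7, 1.2, 5.1]
width: -0.003
grip_force: 2.5
```

The right lid is firm at 0.086. Now I'll go to the near side of the middle lid.

```bash
python3 jog.py '[[0,0,0.001,0],[0,0,0,0],[0,0,-0.04,0],[-0.025,-0.055,0,0],[-0.025,-0.055,0,0]]'; python3 jog.py '[[0,0,0,0],[0,0,0,0]]';python3 -c "
from h import *
togo(1,-.075,.083)
im,_=lids()"
```

```text
time: 9.7
tool_pos: [0.4987, 0.0148, 0.1253]
tcp_rot: [-3.138, 0.135, -0.004]
wrist_force: [0.1, 1.0, -0.8]
width: 0.004
grip_force: 0.0
time: 9.95
tool_pos: [0.4985, 0.0141, 0.1245]
tcp_rot: [3.138, -0.129, 0.001]
wrist_force: [-0.2, 0.2, -0.5]
width: -0.003
grip_force: 0.0
t 9.95 togo tool [ 0.0053 -0.0051  0.0415] yaw 0.001
ellipse [array([369.2, 207.6]), array([41.2, 53.3]), np.float64(95.7)] xy@.086 [ 0.5693 -0.0955  0.086 ]
```

```bash
python3 jog.py '[[0,-0.005,0.02,0],[0,0,0.02,0],[0,0,0.001,0],[0,0,0,0],[0,0,0,0]]'; python3 -c "
from h import *
togo(1,-.056,.083)
eyes.read_camera('scene')
cv2.imwrite('pics/s1.png',cv2.resize(eyes.read_camera('scene')[150:290,240:420,::-1],None,fx=4,fy=4))"
```

```text
time: 10.62
tool_pos: [0.4996, 0.0187, 0.0843]
tcp_rot: [-3.139, 0.132, -0.003]
wrist_force: [1.1, 0.4, -0.4]
width: 0.006
grip_force: 0.0
t 10.62 togo tool [ 0.0236 -0.0004  0.0013] yaw -0.001
```

View pics/s1.png

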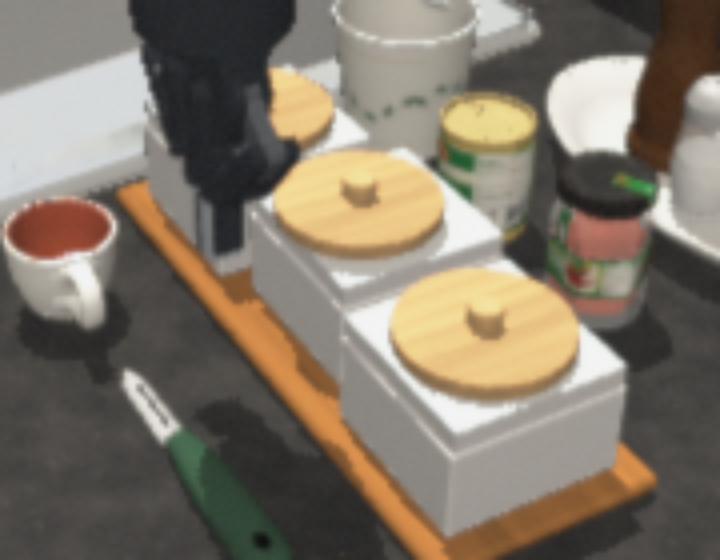

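The crop shows the fingertip at (225,260), in front of the near rim of the middle lid, which is still raised. Now I'll push.

```bash
python3 jog.py '[[0.008,0,0.0015,0],[0.008,0,0,0],[0.005,0,0,0],[0.003,0,0,0],[0.003,0,0,0]]'; python3 jog.py '[[0.002,0,0,0],[0.002,0,0,0],[0.002,0,0,0],[0.001,0,0,0]]';python3 -c "
from h import *
togo(1,-.056,.083)
lids()"
```

```text
time: 11.35
tool_pos: [0.5256, 0.0169, 0.0816]
tcp_rot: [3.139, -0.131, -0.001]
wrist_force: [-1.5, 0.5, 0.9]
width: 0.001
grip_force: 0.5
time: 11.85
tool_pos: [0.5325, 0.0163, 0.0818]
tcp_rot: [-3.139, 0.131, 0.0]
wrist_force: [-1.7, -0.1, 0.3]
width: -0.0
grip_force: 0.6
t 11.85 togo tool [-0.0094 -0.     -0.0012] yaw -0.0002
ellipse [array([376.4, 208.3]), array([36.9, 41.6]), np.float64(9.1)] xy@.086 [ 0.5679 -0.1103  0.086 ]
```

Contact is confirmed and about 9 mm of travel is done. I'll continue in small steps.

```bash
for i in 1; do :; done; python3 jog.py '[[0.001,0,0,0],[0.001,0,0,0]]'; python3 jog.py '[[0.001,0,0,0],[0.001,0,0,0]]' ; python3 -c "
from h import *
cv2.imwrite('pics/s2.png',cv2.resize(eyes.read_camera('scene')[150:290,240:420,::-1],None,fx=4,fy=4))"
```

```text
time: 12.15
tool_pos: [0.5347, 0.0161, 0.0818]
tcp_rot: [-3.139, 0.131, -0.001]
wrist_force: [-0.9, -0.3, 0.1]
width: 0.0
grip_force: 0.4
time: 12.4
tool_pos: [0.5364, 0.016, 0.0818]
tcp_rot: [-3.139, 0.131, 0.0]
wrist_force: [-1.9, 0.2, 0.5]
width: 0.006
grip_force: 0.7
```

View pics/s2.png

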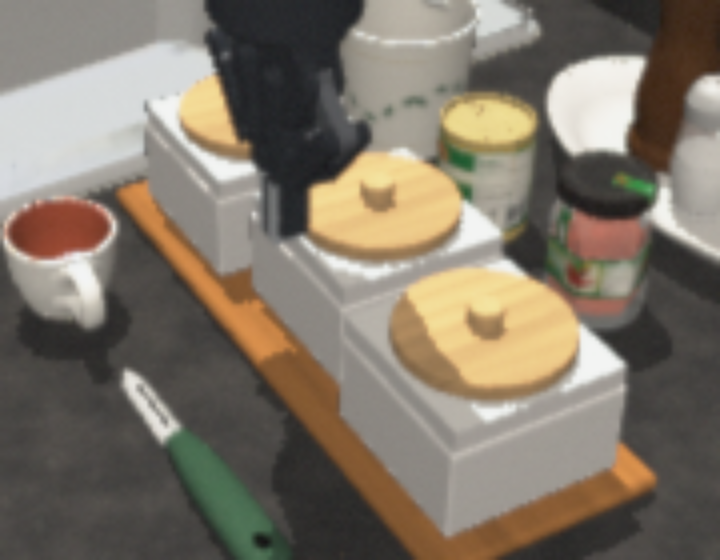

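The finger is on the rim at (285,235). The lid has moved back, with its knob now at (378,190), but I can't tell from this whether it has seated. I'll keep going until the force rises at the slot wall.

```bash
python3 jog.py '[[0.001,0,0,0],[0,0,0,0]]'; python3 jog.py '[[0.001,0,0,0],[0,0,0,0]]' ; python3 jog.py '[[0.001,0,0,0],[0,0,0,0]]'
```

```text
time: 12.7
tool_pos: [0.5376, 0.0159, 0.0818]
tcp_rot: [-3.139, 0.131, -0.0]
wrist_force: [-0.3, -0.2, 0.4]
width: -0.004
grip_force: 0.5
time: 12.95
tool_pos: [0.5386, 0.0158, 0.0818]
tcp_rot: [3.139, -0.131, 0.0]
wrist_force: [-0.7, -0.5, -0.4]
width: 0.0
grip_force: 0.4
time: 13.2
tool_pos: [0.539, 0.0158, 0.0817]
tcp_rot: [-3.139, 0.131, 0.002]
wrist_force: [-2.6, 0.9, 1.8]
width: -0.001
grip_force: 1.6
```

The tip stalled and the force rose, which looks like the slot wall. I'll back off and check.

```bash
python3 jog.py '[[-0.01,0,0,0],[-0.02,0,0,0],[-0.01,0,-0.04,0],[-0.02,0,-0.06,0],[0,0,0,0]]'; python3 -c "
from h import *
cv2.imwrite('pics/s3.png',cv2.resize(eyes.read_camera('scene')[150:290,240:420,::-1],None,fx=4,fy=4))
togo(1,-.018,.088)
lids()"
```

```text
time: 13.82
tool_pos: [0.483, 0.0208, 0.1868]
tcp_rot: [-3.138, 0.13, -0.019]
wrist_force: [0.4, -0.2, -0.4]
width: 0.002
grip_force: 0.0
t 13.88 togo tool [0.0789 0.0002 0.0968] yaw -0.0001
```

View pics/s3.png

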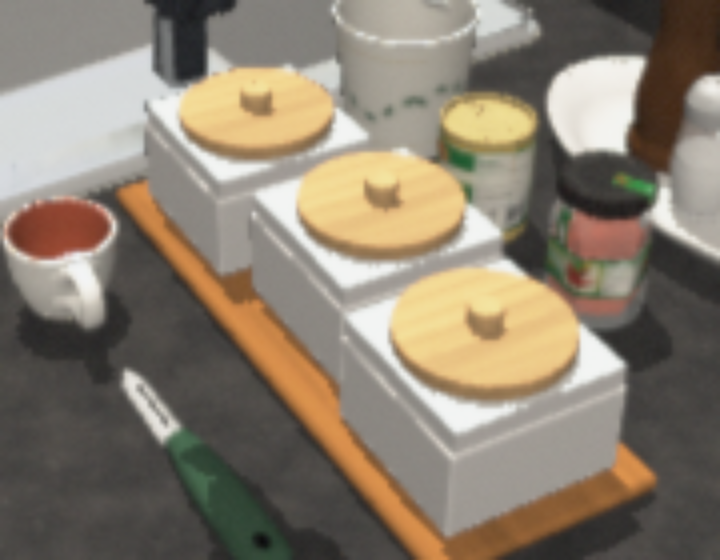

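The middle lid, with its knob at (382,187), lies centred and low on its pot like the others. I'll confirm by pressing its near edge.

```bash
python3 jog.py '[[0.04,0,0,0],[0.039,0,0.03,0],[0,0,0.04,0],[0,0,0.024,0],[0,0,0,0]]'; python3 jog.py '[[0,0,0,0],[0,0,0,0]]';python3 jog.py '[[0,0,0.002,0],[0,0,0,0]]'
```

```text
time: 14.55
tool_pos: [0.5576, 0.014, 0.086]
tcp_rot: [3.139, -0.131, -0.006]
wrist_force: [-3.2, -0.0, 8.7]
width: -0.003
grip_force: 4.2
time: 14.8
tool_pos: [0.5576, 0.014, 0.086]
tcp_rot: [3.139, -0.131, -0.004]
wrist_force: [-2.8, -0.7, 8.3]
width: -0.001
grip_force: 4.0
time: 15.05
tool_pos: [0.5577, 0.014, 0.086]
tcp_rot: [3.139, -0.131, -0.005]
wrist_force: [-7.5, -0.4, 19.5]
width: -0.001
grip_force: 9.8
```

The middle lid is now firm at 0.086 under 20 N, so it is seated like the other two. I'll retreat clear for one last look.

```bash
python3 jog.py '[[0,0,-0.01,0],[0,0,-0.05,0],[-0.03,0,-0.05,0],[-0.06,0,-0.02,0],[-0.05,0,0,0]]';python3 jog.py '[[0,0,0,0],[0,0,0,0],[0,0,0,0]]'; python3 -c "
from h import *
cv2.imwrite('pics/s4.png',cv2.resize(eyes.read_camera('scene')[150:290,240:420,::-1],None,fx=4,fy=4))"
```

```text
time: 15.68
tool_pos: [0.4192, 0.0258, 0.2156]
tcp_rot: [-3.139, 0.131, -0.003]
wrist_force: [-0.2, 0.5, 0.5]
width: -0.0
grip_force: 0.0
time: 16.05
tool_pos: [0.4207, 0.0256, 0.2144]
tcp_rot: [3.139, -0.131, -0.001]
wrist_force: [0.1, 0.2, 0.4]
width: 0.002
grip_force: 0.0
```

View pics/s4.png

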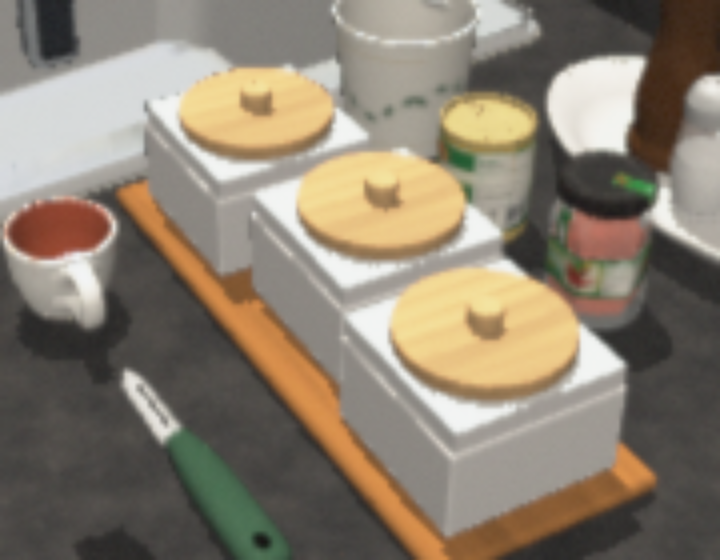

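All three lids, with knobs at (256,98), (382,187) and (486,315), lie flat. The bystanders haven't moved and the arm is clear.

```bash
python3 -c "
from workcell import bot, eyes
print(bot.finish_job())"
```

```text
the job is handed in; nothing more can be done
None
```

I pressed the lids left to right, found that the middle one rocked, and slid it about 12 mm back into its slot; it is now firm and flat like the other two, and the job is handed in (no verdict was returned).

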